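Click the tile gauge's stop into the yellow collar and lock it

ROBOT

A 7-joint arm with a two-finger parallel gripper is mounted at the origin on the work surface. World frame = base frame: x ahead of the robot, y to its left, z up, the work surface at z = 0. Lengths are in m, angles in rad, forces in N, time in s.
With the tool pointing down it reaches from about 0.425 to 0.875 m from the base axis. Payload 8.4 kg.
Tool frame: the origin (TCP) lies on the mounting face of the last link; the fingertips stand 173 mm ahead of it and the grasp point (between the pads) lies 155 mm ahead of it (bot.tip_reach is the distance from the TCP to the fingertips, in m); z points along the fingers, y is the line along which they close (so a half turn about z gives the same grasp; the last joint's range is limited). The gripper opens to 85 mm and grips with 20 to 120 N. Pads are 22 mm wide; open, the fingers measure 114 mm over their backs; the gripper's body (76 mm by 85 mm) begins 54 mm behind the grasp point. The pads swing forward as they close: fully open they stand 13 mm farther back than shut.
Start: joints at [1.101, 0.333, 0.04, 1.465, -0.013, 1.343, -0.059], TCP at [0.236, -0.606, 0.405] pointing down, gripper open.
Joint ranges: [-2.58, 2.58], [-0.38, 2.09], [-1.3, 1.39], [0.25, 2.4], [-1.5, 4.64], [0.08, 2.09], [-2.65, 2.65]. Speed limits (rad/s): [2.22, 2.22, 2.79, 2.79, 3.14, 3.14, 3.14].

INTERFACE

Orientations are given as a 3x3 rotation matrix whose columns are the frame's x, y, z axes.
In Python, from plant import bot gives the robot as it stands.
- The arm moves only by the shell command python3 -m creep 'ROWS' [OPENING] [FORCE]. ROWS is JSON, a list of rows, each an object with "dp": the shift along the tool's x, y, z in units of 0.2 m (1.0 is 0.2 m), a list of three; "angular": the turn, a rotation vector about the tool's x, y, z in units of 60 degrees (1.0 is 60 degrees), a list of three. In form: [{"dp": [tx, ty, tz], "angular": [rx, ry, rz]}, ...]. A call has 1 to 5 rows; each row is the pose to reach, as a shift and turn from the pose commanded when the call began, along the tool's axes at that moment; what a row does not reach only later rows make up. A row lasts 1/10 s, in which the tool goes at most 50 mm and 8.59 degrees, less where a joint would pass 70% of its speed; a pose out of reach is approached as far as the arm can. A call with a number of a shift or a turn outside -1 to 1 is refused whole. A call with a gripper value outside its range is refused whole. OPENING is the opening, from 0 (shut) to 1 (fully open), set as the call begins (- or left out, the last holds). The fingers move at their own pace and stop on an object; FORCE is the grip in N (left out, the last holds). Time passes only in rows, so rows that repeat a pose let the fingers close. It gives the time, the measured TCP pose, the force, the opening and the grip force at its end, in the units of the state.
- bot.get_state(): the state, without advancing time (a new reading comes with each control period).
- bot.grab_frame(name): name is "scene" or "top" or "wrist"; returns the picture (384x512x3 uint8, red, green, blue); there is no depth.
- bot.calibration(name): a dict with "fx", "fy", "cx", "cy" (pixels), "R" (3x3) and "t" (3): a world point X has camera coordinates R X + t. Camera axes: x right, y down, z forward; pixel columns grow to the right and rows downward; lengths in m; the calibration is good to about 2 mm. A picture is of the moment at which its call begins: read the wrist's pose just before it. calibration takes no time and is no camera call; for the wrist camera it gives the pose at the moment of the call.
- bot.sign_off(): hands the job in; it is judged then, once.
The state is a dict: "time": time; "joint_positions": joint angles; "dq": joint speeds; "joint_efforts": joint torques, N m; "eef_pos": TCP position; "eef_rot": TCP orientation; "contact_force": force on the tool from outside, world axes, zero at the start; "moment": the same for the moment, N m; "width": finger opening in m; "grasp_force": force on a finger pad.
Only numpy, scipy, OpenCV 4.12 (cv2) and the standard library are available. Lean on these libraries where they do the work, as an engineer would, in place of code of your own. Each camera call takes 0.05 s, during which the arm holds its last target. There are 200 camera calls.

TASK

Set the tile gauge to its yellow mark: with a fingertip push the grey stop along its rail until it drops into the notch of the yellow collar, without running on past it, and then press the red knob on top of the stop all the way down to lock it. Push gently, do not squeeze the stop or lift it off the rail, and keep it out of the blue collar, and leave the loose things on the bench where they lie.

Things in the scene. Friction and masses are not known exactly. Their poses are not given: they have to be found in the camera images.
- rail: Fixed aluminium rail on a dark base plate. Origin on the bench under the rail's middle; y axis along the rail, x across, z up. Base plate 90 mm across, 430 mm long, 8 mm high; rail 40 mm across, 420 mm long, its top 35 mm above the bench; a black end block (66 mm across, 16 mm long, top 58 mm above the bench) at each end, 205 mm from the middle.
- sled (a joint): Where the grey stop stands along the rail: metres from the rail's middle along its y axis, -0.15 to 0.15; starts near 0. It slides against about 1 N; climbing a collar's bump takes 6 to 11 N. Some 5 to 7 mm past the crest it runs the last 10 to 12 mm by itself into the notch (the force dips to nothing), its pointer at the black line; the far bump then resists as much.
- stop (a joint): Height of the grey stop above its seat on the plain rail, in metres: 0 on the plain rail, 0.003 to 0.004 on the crest of a collar's bump, under 0.001 in the notch. Its weight and a spring hold it down with some 11 to 15 N.
- stop_mid (a point): Centre of the grey stop, 70 mm above the bench on the plain rail. A grey block 66 mm across the rail, 50 mm along it, from 47 to 90 mm above the bench (side skirts reach lower, beside the rail), with a white pointer line across its middle. Its flat end faces, 25 mm either way along the rail from this point, are for pushing. Axes as the rail's.
- lock (a joint): How far the red knob on the stop is pressed down, in metres: 0 up (start), 0.010 fully down, locked. It moves against about 4 N and stays where it is left. The lock is only a sign: it adds no holding force.
- lock_top (a point): Centre of the flat top of the red knob (32 mm across), in the middle of the stop's top: 114 mm above the bench when up and 104 mm when fully down.
- yellow_collar: Yellow collar fixed on the rail near one end (which end varies). Origin on the bench, on the rail's centre line at the notch; axes as the rail's. On the rail's top it has two smooth bumps 4 mm high, crests 17 mm either side of the notch, feet 36 mm from it. Tabs 30 mm along the rail stick out to 54 mm either side of the rail, tops 18 mm above the bench, with a black line at the notch.
- blue_collar: Blue collar, the same as the yellow one in form, fixed near the other end of the rail: not wanted now. Origin and axes as for the yellow collar.
- tile_a: Loose dark brown glazed tile offcut, 80 x 100 x 15 mm, lying beside the rail on its far side. Origin at the centre of its underside.
- tile_b: Loose dark brown tile, 100 x 140 x 18 mm, on the bench to the right. Origin at the centre of its underside.
- pencil: Loose flat orange carpenter's pencil, 14 x 150 x 8 mm, lying beside the rail on the robot's side. Origin at the centre of its underside, y along it.
- float: Loose red grout float, 220 x 100 mm, 61 mm high with its handle, to the left of the rail. Origin at the centre of its underside.
- jar: Loose glass jar, 64 mm across, 90 mm high, at the left, near the robot. Origin at the centre of its underside.
- brush: Loose brush with a wooden handle, 220 mm long, at the right, near the robot, lying along its own x axis. Origin on its underside.

How it is judged:
On the way, in this order (a step that is already met when the one before it is completed fails the run):
1. the grey stop sits in the yellow collar's notch, within 4 mm of its middle and dropped to its seat, with the red knob still up (y of stop_mid in the frame of yellow_collar between -0.004 and 0.004 m and value of joint stop below 0.0025 m and value of joint lock below 0.004 m), for 0.3 s.
2. the red knob is pressed at least 8.5 of its 10 mm down while the stop is in the notch (y of stop_mid in the frame of yellow_collar between -0.004 and 0.004 m and value of joint stop below 0.0025 m and value of joint lock above 0.0085 m), for 0.1 s.
At the end, for the whole second after the job is handed in: The stop rests in the yellow collar's notch (within 4 mm of the notch's middle along the rail, less than 2.5 mm above its seat), at rest, and the red knob is at least 8.5 mm down (all of step 2 and linear speed of stop below 0.01 m/s); the robot touches nothing.
It fails at once if the stop was pushed on through the yellow notch (more than 15 mm past its middle, away from the rail's middle) ((y of yellow_collar in the frame of rail above 0 m and y of stop_mid in the frame of yellow_collar above 0.015 m) or (y of yellow_collar in the frame of rail below 0 m and y of stop_mid in the frame of yellow_collar below -0.015 m)).
It fails at once if the stop was pushed into the blue collar (within 15 mm of its notch) (y of stop_mid in the frame of blue_collar between -0.015 and 0.015 m).
It fails at once if the stop was lifted off the rail (more than 12 mm) (value of joint stop above 0.012 m).
It fails at once if the stop was pushed roughly or squeezed (more than 35 N) (contact force between the fingers and stop above 35 N).
It fails at once if a thing lying on the bench was moved more than 15 mm (distance of any of tile_a, tile_b, pencil, float, brush, jar from where it was at the start of the episode above 0.015 m).
It also fails if it takes over 56 s, if anything falls off the work surface, if the arm or the gripper's body presses on something with over 40 N, if the wrist force passes 120 N, or if a joint passes its speed limit or range.

## Working session

There is one attempt and no reset: what is moved stays moved. The work goes in short steps, Python scripts to look and compute and a shell command to move; the robot and the scene stay as the last step left them, time stands still between calls to the robot, and variables do not carry over. Pictures are saved under pics/ and viewed, at most 10 in all, crops included, and the job is handed in when it is done.

```bash
mkdir -p pics; python3 - <<'E'
from plant import bot
import cv2, numpy as np
for n in("top","scene"):
    f=bot.grab_frame(n); cv2.imwrite(f"pics/{n}0.png",cv2.resize(f[:,:,::-1],(800,600),interpolation=cv2.INTER_CUBIC))
    c=bot.calibration(n); print(n,c)
s=bot.get_state(); print(s["time"],s["eef_pos"],s["eef_rot"],s["contact_force"],s["width"],bot.tip_reach)
E
```

```text
top {'fx': 421.303279557005, 'fy': 421.303279557005, 'cx': 255.53922361795244, 'cy': 194.4951111460164, 'R': array([[ 0.02072968, -0.99973834,  0.00967115],
       [-0.99673538, -0.02142046, -0.07784432],
       [ 0.07803111, -0.00802588, -0.99691862]]), 't': array([-0.0456822 ,  0.48869037,  1.17732537])}
scene {'fx': 355.8961759937259, 'fy': 355.8961759937259, 'cx': 255.85080727660255, 'cy': 190.14430288688422, 'R': array([[-0.27348086,  0.96186376,  0.00513112],
       [ 0.60511621,  0.17619074, -0.77639629],
       [-0.74769151, -0.2092246 , -0.63022415]]), 't': array([ 0.1362311 , -0.23369581,  1.66445602])}
0.1 [ 0.2354551  -0.60567896  0.40392665] [[ 9.32039676e-01  3.62355648e-01 -6.52972371e-04]
 [ 3.62356216e-01 -9.32038711e-01  1.34662657e-03]
 [-1.20637782e-04 -1.49171799e-03 -9.99998880e-01]] [-0.22314395 -1.06149343 -0.01304553] 0.08564027673518712 0.1734
```

View pics/top0.png

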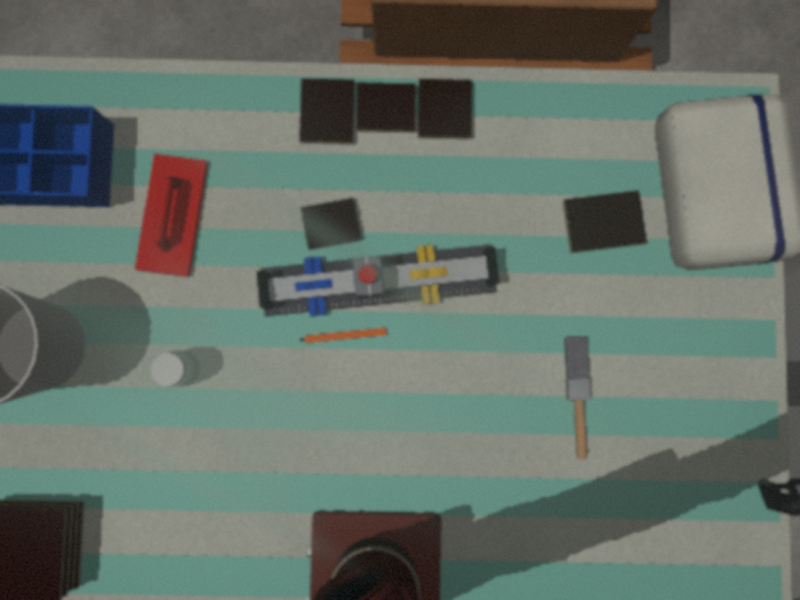

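View pics/scene0.png

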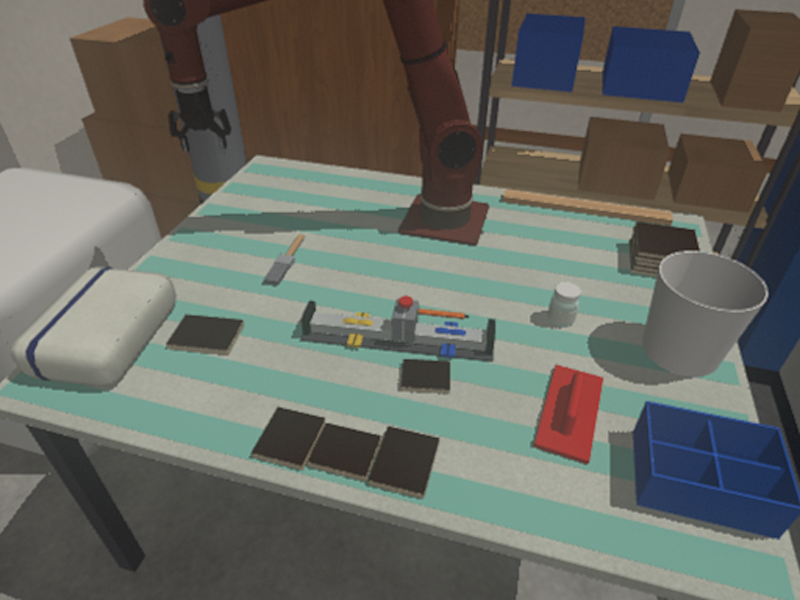

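The top view shows the rail from (264,290) to (491,268), with the yellow collar on the right (tabs at (427,254) and (431,294)). The blue collar is on the left near (315,285), the red knob at (368,273), and the pencil on the robot's side. I'll enlarge this area next.

```bash
cat > h.py <<'E'
from plant import bot
import cv2, numpy as np
def ray(n,u,v,z,c=None):
    c=c or bot.calibration(n); d=c["R"].T@np.array([(u-c["cx"])/c["fx"],(v-c["cy"])/c["fy"],1]); o=-c["R"].T@c["t"]
    return o+d*(z-o[2])/d[2]
E
python3 - <<'E'
from h import *
f=bot.grab_frame("top")[150:210,160:325]
cv2.imwrite("pics/c0.png",cv2.resize(f[:,:,::-1],(792,288),interpolation=cv2.INTER_CUBIC))
E
```

```text
(no output)
```

View pics/c0.png

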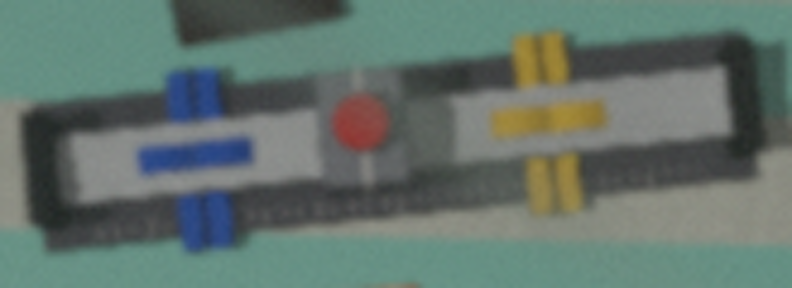

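The crop (4.8x) shows the yellow black-line ends at (540,35) and (556,212), the blue ones at (193,72) and (209,250), the knob centre at (360,122), and the pointer from (360,72) to (369,185).

```bash
python3 - <<'E'
from h import *
P=lambda u,v,z: ray("top",160+(u+.5)/4.8-.5,150+(v+.5)/4.8-.5,z)
Y=(P(540,35,.018)+P(556,212,.018))/2; B=(P(193,72,.018)+P(209,250,.018))/2
K=P(360,122,.114); S=(P(360,72,.09)+P(369,185,.09))/2
a=(Y-B)/np.linalg.norm(Y-B)
print(Y,B,K,S,a,np.degrees(np.arctan2(a[1],a[0])))
for n,p in("K",K),("S",S),("B",B): print(n,(p-Y)@a, np.cross(a,p-Y)[2])
s=bot.get_state();R=s["eef_rot"]
print("yaw of tool y",np.degrees(np.arctan2(R[1,1],R[0,1])), "tool x",np.degrees(np.arctan2(R[1,0],R[0,0])))
E
```

```text
[ 0.54579659 -0.08624474  0.018     ] [0.5189077  0.11913633 0.018     ] [0.5321746  0.02136802 0.114     ] [0.53161876 0.01980467 0.09      ] [ 0.12981417 -0.99153834  0.        ] -82.54114584688757
K -0.10847050073497067 0.0004629333029967861
S -0.10699253964320693 -0.0002911450734044748
B -0.20713375934680933 0.0
yaw of tool y -68.75591039694775 tool x 21.244094621971993
```

```bash
T='[{"dp":[0.86,-0.9,0],"angular":[0,0,0]}]'
python3 -m creep '[{"dp":[0.86,-0.9,0],"angular":[0,0,0]},{"dp":[0.86,-0.9,0],"angular":[0,0,0]},{"dp":[0.86,-0.9,0],"angular":[0,0,0]},{"dp":[0.86,-0.9,0],"angular":[0,0,0]},{"dp":[0.86,-0.9,0],"angular":[0,0,0]}]' 0 20
python3 -m creep '[{"dp":[0.86,-0.9,0],"angular":[0,0,0]},{"dp":[0.86,-0.9,0],"angular":[0,0,0]},{"dp":[0.86,-0.9,0],"angular":[0,0,0]},{"dp":[0.86,-0.9,0],"angular":[0,0,0]},{"dp":[0.86,-0.9,0],"angular":[0,0,0]}]'
python3 - <<'E'
from h import *
s=bot.get_state();R=s["eef_rot"];g=np.array([.524,.082,.236+.1]);print(s["eef_pos"],s["width"],R.T@(g-s["eef_pos"])/.2, np.degrees(np.arctan2(R[1,1],R[0,1])))
E
```

```text
time: 0.65
eef_pos: [0.331, -0.3736, 0.4046]
eef_rot: [[0.932, 0.363, -0.0], [0.363, -0.932, -0.0], [-0.0, -0.0, -1.0]]
contact_force: [0.9, -0.3, 0.4]
width: 0.0124
grasp_force: 0.0
time: 1.15
eef_pos: [0.4259, -0.1435, 0.4048]
eef_rot: [[0.932, 0.362, 0.0], [0.362, -0.932, -0.0], [0.0, 0.0, -1.0]]
contact_force: [0.6, -0.5, 1.0]
width: -0.0004
grasp_force: 0.0
[ 0.42589891 -0.14348877  0.40479381] -0.00042782355390371535 [ 0.86568308 -0.87323373  0.34365048] -68.75517392430537
```

```bash

python3 -m creep '[{"dp":[0.865,-0.875,0],"angular":[0,0,0.1]},{"dp":[0.865,-0.875,0],"angular":[0,0,0.23]},{"dp":[0.865,-0.875,0],"angular":[0,0,0.23]},{"dp":[0.865,-0.875,0],"angular":[0,0,0.23]},{"dp":[0.865,-0.875,0],"angular":[0,0,0.23]}]'
python3 -m creep '[{"dp":[0,0,0],"angular":[0,0,0]},{"dp":[0,0,0],"angular":[0,0,0]},{"dp":[0,0,0],"angular":[0,0,0]}]'
python3 - <<'E'
from h import *
s=bot.get_state();R=s["eef_rot"];g=np.array([.524,.082,.236]);print(R.T@(g-s["eef_pos"])/.2, np.degrees(np.arctan2(R[1,1],R[0,1])),s["contact_force"])
c=bot.calibration("wrist");f=bot.grab_frame("wrist");cv2.imwrite("pics/w0.png",cv2.resize(f[:,:,::-1],(800,600),interpolation=cv2.INTER_CUBIC))
np.save("w0.npy",c,allow_pickle=True)
E
```

```text
time: 1.65
eef_pos: [0.523, 0.0799, 0.4049]
eef_rot: [[0.992, 0.129, 0.0], [0.129, -0.992, -0.0], [0.0, 0.0, -1.0]]
contact_force: [1.1, -1.0, -0.1]
width: 0.0
grasp_force: 0.0
time: 1.95
eef_pos: [0.5226, 0.0771, 0.4044]
eef_rot: [[0.992, 0.128, -0.001], [0.128, -0.992, -0.001], [-0.001, 0.0, -1.0]]
contact_force: [0.6, -1.7, -0.1]
width: -0.0003
grasp_force: 0.0
[ 0.01092006 -0.02374468  0.8419746 ] -82.62802012588688 [ 0.61179865 -1.7312347  -0.13546706]
```

View pics/w0.png

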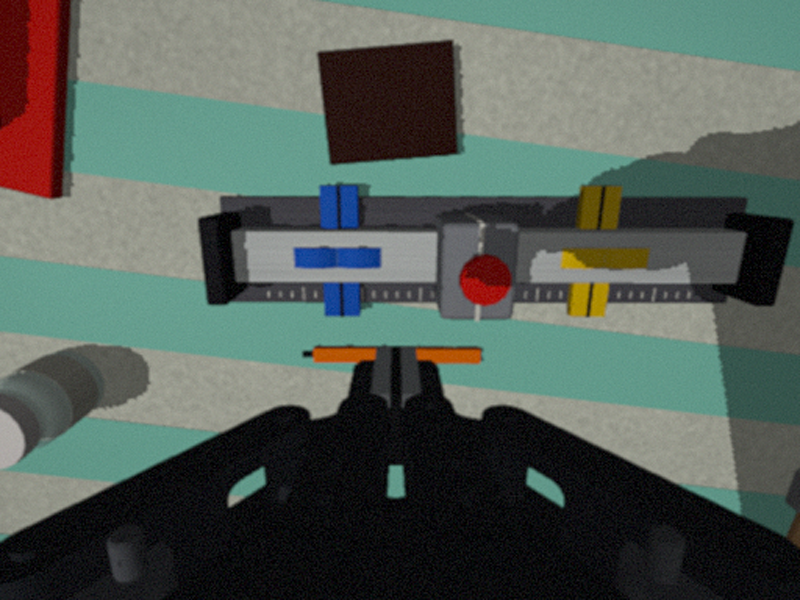

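The wrist view gives the yellow line ends at (601,187) and (588,315), the blue ones at (340,186) and (342,316), the knob at (485,280), and the pointer from (481,224) to (477,318).

```bash
python3 - <<'E'
from h import *
c=np.load("w0.npy",allow_pickle=True).item()
P=lambda u,v,z: ray("wrist",(u+.5)*.64-.5,(v+.5)*.64-.5,z,c)
Y=(P(601,187,.018)+P(588,315,.018))/2; B=(P(340,186,.018)+P(342,316,.018))/2
K=P(485,280,.114); S=(P(481,224,.09)+P(477,318,.09))/2
a=(Y-B)/np.linalg.norm(Y-B);print(Y,B,K,S,np.degrees(np.arctan2(a[1],a[0])))
for n,p in("K",K),("S",S),("B",B): print(n,(p-Y)@a, np.cross(a,p-Y)[2])
E
```

```text
[ 0.54500873 -0.08223654  0.018     ] [0.51882079 0.12182388 0.018     ] [0.5326783  0.02458049 0.114     ] [0.53205395 0.02375364 0.09      ] -82.68696266666176
K -0.10751766805077456 0.0013666484088533885
S -0.10677702105771159 0.0006421313410307338
B -0.20573395979433606 3.469446951953614e-18
```

```bash

python3 -m creep '[{"dp":[0.01,-0.04,0.25],"angular":[0,0,0]},{"dp":[0.01,-0.04,0.5],"angular":[0,0,0]},{"dp":[0.01,-0.04,0.7],"angular":[0,0,0]},{"dp":[0.01,-0.04,0.84],"angular":[0,0,0]},{"dp":[0.01,-0.04,0.84],"angular":[0,0,0]}]'
python3 -m creep '[{"dp":[0,0,0],"angular":[0,0,0]},{"dp":[0,0,0],"angular":[0,0,0]},{"dp":[0,0,0],"angular":[0,0,0]}]'
python3 - <<'E'
from h import *
s=bot.get_state();a=np.array([.128,-.9918,0]);Y=np.array([.545,-.0835,0])
print((s["eef_pos"]-Y)@a,np.cross(a,s["eef_pos"]-Y)[2],s["eef_pos"],s["contact_force"],s["contact_force"]@a)
E
```

```text
time: 2.5
eef_pos: [0.5219, 0.0844, 0.2332]
eef_rot: [[0.992, 0.128, -0.007], [0.128, -0.992, -0.001], [-0.007, 0.0, -1.0]]
contact_force: [0.2, -0.1, 0.8]
width: 0.0002
grasp_force: 0.0
time: 2.8
eef_pos: [0.5244, 0.0863, 0.2387]
eef_rot: [[0.992, 0.129, 0.003], [0.129, -0.992, -0.0], [0.003, 0.0, -1.0]]
contact_force: [-0.4, 1.1, -0.4]
width: 0.0001
grasp_force: 0.0
-0.1710584380668004 0.0013012081736805854 [0.52439611 0.08631361 0.23866054] [-0.44851189  1.0554348  -0.42115568] -1.1041897601858757
```

```bash
cat > st.py <<'E'
from h import *
s=bot.get_state();a=np.array([.128,-.9918,0]);Y=np.array([.545,-.0835,0]);d=s["eef_pos"]-Y
print("s %.4f lat %.4f z %.4f F.a %.1f F"%(d@a,np.cross(a,d)[2],d[2],s["contact_force"]@a),s["contact_force"].round(1),"t",s["time"])
E
python3 -m creep '[{"dp":[0,0.02,0],"angular":[0,0,0]},{"dp":[0,0.04,0],"angular":[0,0,0]},{"dp":[0,0.06,0],"angular":[0,0,0]},{"dp":[0,0.08,0],"angular":[0,0,0]},{"dp":[0,0.1,0],"angular":[0,0,0]}]' >/dev/null; python3 st.py
python3 -m creep '[{"dp":[0,0.02,0],"angular":[0,0,0]},{"dp":[0,0.04,0],"angular":[0,0,0]},{"dp":[0,0.06,0],"angular":[0,0,0]},{"dp":[0,0.08,0],"angular":[0,0,0]},{"dp":[0,0.1,0],"angular":[0,0,0]}]' >/dev/null; python3 st.py
python3 -m creep '[{"dp":[0,0.02,0],"angular":[0,0,0]},{"dp":[0,0.04,0],"angular":[0,0,0]},{"dp":[0,0.06,0],"angular":[0,0,0]},{"dp":[0,0.08,0],"angular":[0,0,0]},{"dp":[0,0.1,0],"angular":[0,0,0]}]' >/dev/null; python3 st.py
python3 - <<'E'
from h import *
c=bot.calibration("wrist");f=bot.grab_frame("wrist");cv2.imwrite("pics/w1.png",cv2.resize(f[:,:,::-1],(800,600),interpolation=cv2.INTER_CUBIC))
np.save("w1.npy",c,allow_pickle=True)
E
```

```text
s -0.1510 lat 0.0006 z 0.2368 F.a -1.6 F [-0.9  1.5 -0.3] t 3.3
s -0.1310 lat 0.0006 z 0.2367 F.a -1.7 F [-0.7  1.6  0.7] t 3.8
s -0.1109 lat 0.0006 z 0.2367 F.a -1.0 F [-0.3  1.   0.8] t 4.3
```

View pics/w1.png

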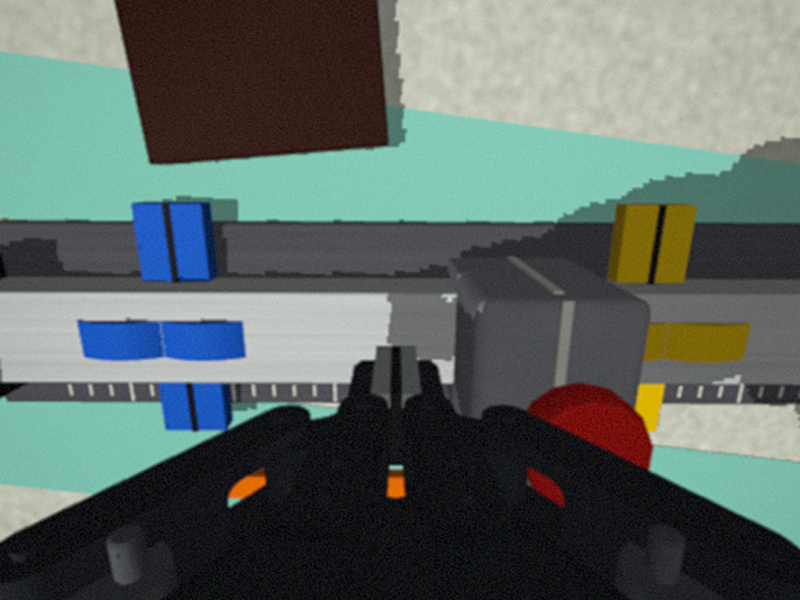

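The finger is next to the stop's end face. The pointer on the stop's top runs from (568,303) to (560,390). The yellow line runs from (661,206) to (652,282).

```bash
python3 - <<'E'
from h import *
c=np.load("w1.npy",allow_pickle=True).item()
P=lambda u,v,z: ray("wrist",(u+.5)*.64-.5,(v+.5)*.64-.5,z,c)
a=np.array([.128,-.9918,0]);Y=np.array([.545,-.0835,0])
for p in (P(568,303,.09),P(560,390,.09),P(661,206,.018),P(652,282,.018),P(172,240,.018)): print((p-Y)@a,np.cross(a,p-Y)[2])
E
```

```text
-0.06455526455582271 0.03283595433090049
-0.0641343077337889 0.006681022739131438
-0.0009745073184657694 0.053466191897767974
0.00032604620469127877 0.020850658242683135
-0.2066882721106885 0.039175927333769615
```

```bash

python3 -m creep '[{"dp":[0,0.02,0],"angular":[0,0,0]},{"dp":[0,0.04,0],"angular":[0,0,0]},{"dp":[0,0.06,0],"angular":[0,0,0]},{"dp":[0,0.08,0],"angular":[0,0,0]},{"dp":[0,0.1,0],"angular":[0,0,0]}]' >/dev/null; python3 st.py
python3 -m creep '[{"dp":[0,0.01,0],"angular":[0,0,0]},{"dp":[0,0.02,0],"angular":[0,0,0]},{"dp":[0,0.03,0],"angular":[0,0,0]}]' >/dev/null; python3 st.py
python3 -m creep '[{"dp":[0,0.01,0],"angular":[0,0,0]},{"dp":[0,0.02,0],"angular":[0,0,0]}]' >/dev/null; python3 st.py
python3 -m creep '[{"dp":[0,0.01,0],"angular":[0,0,0]},{"dp":[0,0.02,0],"angular":[0,0,0]}]' >/dev/null; python3 st.py
python3 -m creep '[{"dp":[0,0.01,0],"angular":[0,0,0]},{"dp":[0,0.02,0],"angular":[0,0,0]}]' >/dev/null; python3 st.py
python3 -m creep '[{"dp":[0,0.01,0],"angular":[0,0,0]},{"dp":[0,0.02,0],"angular":[0,0,0]}]' >/dev/null; python3 st.py
```

```text
s -0.0909 lat 0.0007 z 0.2367 F.a -1.6 F [-0.7  1.6  0.5] t 4.85
s -0.0851 lat 0.0007 z 0.2367 F.a -0.2 F [-0.7  0.1  0.6] t 5.15
s -0.0812 lat 0.0007 z 0.2367 F.a -2.9 F [-0.5  2.9  2.4] t 5.35
s -0.0784 lat 0.0009 z 0.2369 F.a -9.4 F [-2.2  9.2  3.5] t 5.55
s -0.0748 lat 0.0009 z 0.2370 F.a -7.0 F [-2.2  6.8  4.4] t 5.75
s -0.0703 lat 0.0009 z 0.2370 F.a -5.8 F [-2.7  5.5  3.5] t 5.95
```

```bash

python3 -m creep '[{"dp":[0,0.01,0],"angular":[0,0,0]},{"dp":[0,0.02,0],"angular":[0,0,0]}]' >/dev/null; python3 st.py
python3 -m creep '[{"dp":[0,0.01,0],"angular":[0,0,0]},{"dp":[0,0.015,0],"angular":[0,0,0]}]' >/dev/null; python3 st.py
python3 -m creep '[{"dp":[0,0.01,0],"angular":[0,0,0]},{"dp":[0,0.01,0],"angular":[0,0,0]}]' >/dev/null; python3 st.py
python3 -m creep '[{"dp":[0,0.01,0],"angular":[0,0,0]},{"dp":[0,0.01,0],"angular":[0,0,0]}]' >/dev/null; python3 st.py
```

```text
s -0.0657 lat 0.0009 z 0.2370 F.a -3.4 F [-1.3  3.2  3.9] t 6.15
s -0.0616 lat 0.0008 z 0.2368 F.a -1.5 F [-0.   1.5  2.4] t 6.35
s -0.0594 lat 0.0006 z 0.2365 F.a 0.3 F [-0.8 -0.4 -0.5] t 6.55
s -0.0577 lat 0.0006 z 0.2365 F.a 0.5 F [ 0.5 -0.5 -0.1] t 6.75
```

The force has dropped to nothing, so the stop has probably run into the notch. I'll check with a picture.

```bash
python3 - <<'E'
from h import *
f=bot.grab_frame("top")[150:210,160:325]
cv2.imwrite("pics/c1.png",cv2.resize(f[:,:,::-1],(792,288),interpolation=cv2.INTER_CUBIC))
c=bot.calibration("wrist");f=bot.grab_frame("wrist");cv2.imwrite("pics/w2.png",cv2.resize(f[:,:,::-1],(800,600),interpolation=cv2.INTER_CUBIC))
np.save("w2.npy",c,allow_pickle=True)
E
```

```text
(no output)
```

View pics/w2.png

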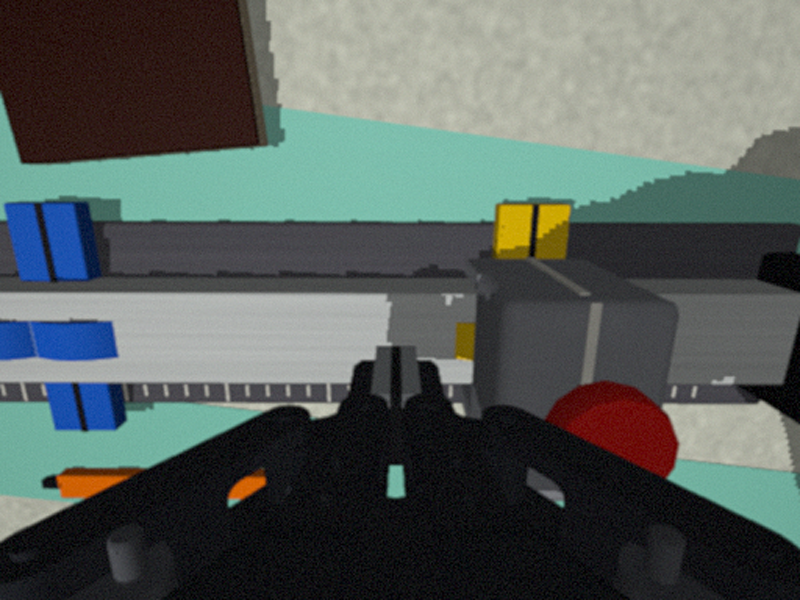

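The stop's pointer meets the yellow black line: the line's foot is at (533,258) and the pointer's lower end on the skirt is at (533,260). The pointer on top runs from (595,305) to (590,385). Next I'll compute the pointer offset and the knob target.

```bash
python3 - <<'E'
from h import *
c=np.load("w2.npy",allow_pickle=True).item()
P=lambda u,v,z: ray("wrist",(u+.5)*.64-.5,(v+.5)*.64-.5,z,c)
a=np.array([.128,-.9918,0]);Y=np.array([.545,-.0835,0])
for p in (P(595,305,.09),P(590,385,.09),P(536,206,.018),P(533,256,.018)): print((p-Y)@a,np.cross(a,p-Y)[2])
s=bot.get_state();R=s["eef_rot"]; print("above knob", R.T@(Y+[0,0,.24]-s["eef_pos"])/.2, s["eef_pos"],s["contact_force"])
E
python3 -m creep '[{"dp":[0,-0.05,0],"angular":[0,0,0]},{"dp":[0,-0.05,-0.25],"angular":[0,0,0]},{"dp":[0,-0.05,-0.4],"angular":[0,0,0]},{"dp":[0,0,-0.4],"angular":[0,0,0]},{"dp":[0,0,-0.4],"angular":[0,0,0]}]'; python3 st.py
```

```text
-0.004170685494007743 0.03222412169043303
-0.0027243834129634915 0.008259545463279568
-2.686550445850053e-05 0.0533359674506203
0.00047005941860795174 0.03223584228221106
above knob [-0.00367098  0.29016196 -0.01702591] [ 0.53822827 -0.02585938  0.23659486] [-0.26729625  0.22846238  0.05168367]
time: 7.35
eef_pos: [0.5384, -0.0263, 0.3171]
eef_rot: [[0.992, 0.128, 0.001], [0.128, -0.992, -0.001], [0.001, 0.001, -1.0]]
contact_force: [-0.4, -1.0, -0.1]
width: 0.0003
grasp_force: 0.0
s -0.0576 lat 0.0008 z 0.3171 F.a 1.0 F [-0.4 -1.  -0.1] t 7.35
```

The pointer measures about 3 mm short, which is close to the 4 mm limit. I'll look once more from higher up.

```bash

python3 -m creep '[{"dp":[0,0.1,-0.2],"angular":[0,0,0]},{"dp":[0,0.29,-0.4],"angular":[0,0,0]},{"dp":[0,0.29,-0.4],"angular":[0,0,0]},{"dp":[0,0.29,-0.4],"angular":[0,0,0]},{"dp":[0,0.29,-0.4],"angular":[0,0,0]}]' >/dev/null; python3 st.py
python3 - <<'E'
from h import *
c=bot.calibration("wrist");f=bot.grab_frame("wrist")[90:240,156:356];cv2.imwrite("pics/w3.png",cv2.resize(f[:,:,::-1],(800,600),interpolation=cv2.INTER_CUBIC))
np.save("w3.npy",c,allow_pickle=True)
E
```

```text
s -0.0013 lat 0.0005 z 0.3948 F.a -0.3 F [-1.   0.1  0.3] t 7.85
```

View pics/w3.png

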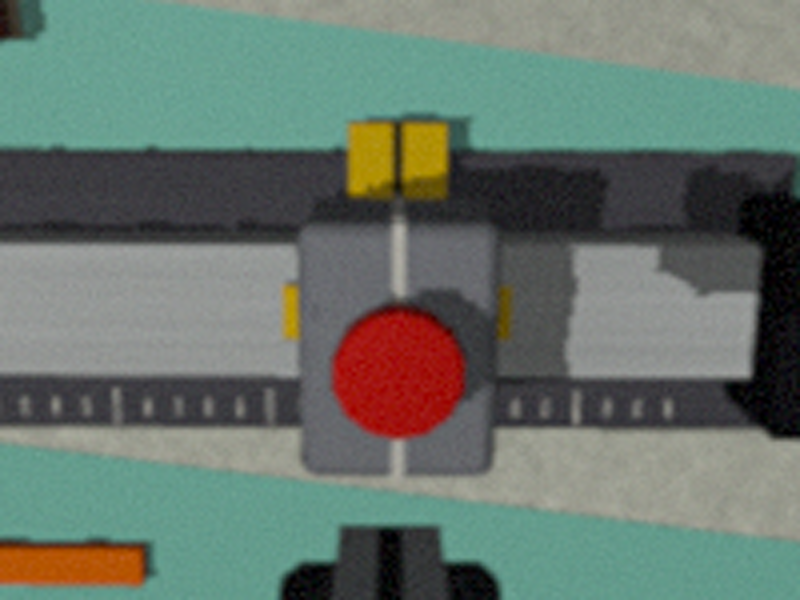

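The white pointer (col 399) is in line with the black line (col 398), and the yellow ends show evenly either side. The stop is in the notch, and the knob is centred at (399,371). Next is the press.

```bash
python3 - <<'E'
from h import *
c=np.load("w3.npy",allow_pickle=True).item()
K=ray("wrist",156+399.5/4-.5,90+371.5/4-.5,.114,c)
s=bot.get_state();R=s["eef_rot"];print(K,R.T@(K+[0,0,.1734]-s["eef_pos"])/.2,s["eef_pos"])
E
```

```text
[ 0.54755383 -0.08295149  0.114     ] [0.01179545 0.00756689 0.53661978] [ 0.54533529 -0.08188053  0.39473228]
```

```bash

python3 -m creep '[{"dp":[0.01,0.005,0.15],"angular":[0,0,0]},{"dp":[0.01,0.005,0.3],"angular":[0,0,0]},{"dp":[0.01,0.005,0.42],"angular":[0,0,0]},{"dp":[0.01,0.005,0.47],"angular":[0,0,0]},{"dp":[0.01,0.005,0.48],"angular":[0,0,0]}]' >/dev/null; python3 st.py
python3 -m creep '[{"dp":[0,0,0.015],"angular":[0,0,0]},{"dp":[0,0,0.03],"angular":[0,0,0]},{"dp":[0,0,0.045],"angular":[0,0,0]},{"dp":[0,0,0.055],"angular":[0,0,0]},{"dp":[0,0,0.065],"angular":[0,0,0]}]' >/dev/null; python3 st.py
python3 -m creep '[{"dp":[0,0,0.01],"angular":[0,0,0]},{"dp":[0,0,0.02],"angular":[0,0,0]}]' >/dev/null; python3 st.py
```

```text
s -0.0002 lat 0.0023 z 0.2989 F.a -0.2 F [-0.   0.2  1. ] t 8.4
s 0.0008 lat 0.0029 z 0.2879 F.a -0.6 F [-0.2  0.6  0.6] t 8.9
s 0.0008 lat 0.0029 z 0.2838 F.a -0.7 F [-0.7  0.6  3.8] t 9.1
```

```bash

python3 -m creep '[{"dp":[0,0,0.01],"angular":[0,0,0]},{"dp":[0,0,0.02],"angular":[0,0,0]}]' >/dev/null; python3 st.py
python3 -m creep '[{"dp":[0,0,0.005],"angular":[0,0,0]},{"dp":[0,0,0.01],"angular":[0,0,0]}]' >/dev/null; python3 st.py
python3 -m creep '[{"dp":[0,0,0.005],"angular":[0,0,0]},{"dp":[0,0,0.005],"angular":[0,0,0]}]' >/dev/null; python3 st.py
```

```text
s 0.0008 lat 0.0029 z 0.2799 F.a 0.0 F [ 0.1 -0.   4.8] t 9.3
s 0.0007 lat 0.0029 z 0.2778 F.a 0.0 F [-0.3 -0.1  3.6] t 9.5
s 0.0008 lat 0.0031 z 0.2775 F.a 0.1 F [-1.7 -0.3  9.9] t 9.7
```

```bash

python3 -m creep '[{"dp":[0,0,0.003],"angular":[0,0,0]},{"dp":[0,0,0.003],"angular":[0,0,0]}]' >/dev/null; python3 st.py
python3 -m creep '[{"dp":[0,0,-0.03],"angular":[0,0,0]},{"dp":[0,0,-0.1],"angular":[0,0,0]},{"dp":[0,0,-0.3],"angular":[0,0,0]},{"dp":[0,0,-0.5],"angular":[0,0,0]},{"dp":[0,0,-0.6],"angular":[0,0,0]}]' >/dev/null; python3 -m creep '[{"dp":[0,0,0],"angular":[0,0,0]},{"dp":[0,0,0],"angular":[0,0,0]},{"dp":[0,0,0],"angular":[0,0,0]}]' >/dev/null; python3 st.py
python3 - <<'E'
from h import *
f=bot.grab_frame("wrist")[90:240,156:356];cv2.imwrite("pics/w4.png",cv2.resize(f[:,:,::-1],(800,600),interpolation=cv2.INTER_CUBIC))
E
```

```text
s 0.0007 lat 0.0032 z 0.2774 F.a -1.3 F [-4.1  0.8 14.4] t 9.9
s 0.0008 lat 0.0025 z 0.3952 F.a 0.6 F [ 0.7 -0.5 -0.4] t 10.7
```

View pics/w4.png

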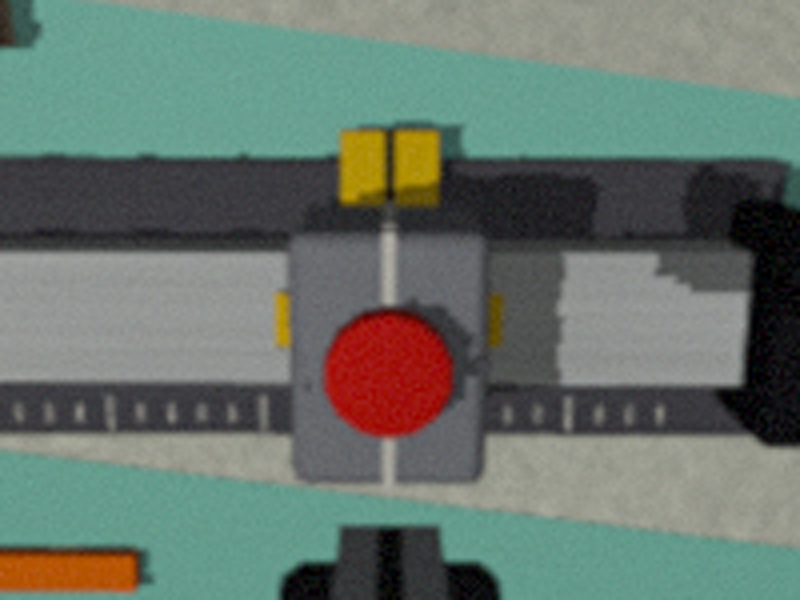

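The pointer (col 389) is still on the black line (col 390). The knob sits lower (smaller, with a shorter shadow), and the arm is clear.

```bash
python3 -c "
from plant import bot
print(bot.sign_off())"
```

```text
the job is handed in; nothing more can be done
None
```

The job is handed in: the grey stop sits in the yellow notch with its pointer on the black line, the red knob is pressed down about 10 mm to a firm stop, and the arm is clear; the hand-in returned no verdict.

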